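# Hold the belt tension arm open on the bench sander

## Robot

A 6-joint arm with a two-finger parallel gripper is mounted at the origin on the work surface. World frame = base frame: x ahead of the robot, y to its left, z up, the work surface at z = 0. Lengths are in mm, angles in rad, forces in N, time in s.
With the tool pointing down it reaches from about 425 to 950 mm from the base axis. Payload 3.5 kg.
Tool frame: the origin (TCP) lies midway between the tips of the shut fingers; the grasp point (between the pads) lies 19 mm behind it; y points along the fingers, z is the direction in which the jaws open and shut, and the axes are right-handed (so a half turn about y gives the same grasp; the last joint's range is limited). The gripper opens to 85 mm and grips with 20 to 120 N. Pads are 22 mm wide; open, the fingers measure 114 mm over their backs; the gripper's body (76 mm by 85 mm) begins 54 mm behind the grasp point. The pads swing forward as they close: fully open they stand 13 mm farther back than shut.
Start: joints at [0.984, 0.286, 1.577, -0, 1.279, -0.15], TCP at [285.517, 611.626, 231.325] pointing down, gripper open.
Joint ranges: [-2.77, 2.77], [-0.9, 2.22], [0.21, 2.48], [-1.53, 4.67], [0.24, 2.81], [-2.84, 2.84]. Speed limits (rad/s): [2.79, 2.79, 3.14, 3.14, 3.14, 3.14].

## Interface

Orientations are given as a rotation vector (axis times angle).
In Python, from bench import bot gives the robot as it stands.
- The arm moves only by the tool step_arm, never from a script. Its argument "plan" is a list of rows, each a list of 3 entries, a list of its own where there are three numbers: the finger opening in m, from 0 to 0.0854, then the shift along the world's x, y, z in m, then the turn about the world's z in rad. A call has exactly 8 rows; each row shifts and turns the commanded pose from where the row before left it; what a row does not reach is not made up. A row lasts 1/8 s, in which the tool goes at most 62.5 mm and 10.7 degrees, less where a joint would pass 70% of its speed; a pose out of reach is approached as far as the arm can. A call with a gripper value outside its range is refused whole. The fingers move at their own pace and stop on an object; "grip_force" is the grip in N (left out, the last holds). Time passes only in rows, so rows that do not move let the fingers close, or fill a call up. It gives the time, the measured TCP pose, the force and the opening at its end, in the units of the state.
- bot.read_state(): the state, without advancing time (a new reading comes with each control period).
- bot.camera(name): name is "scene" or "top"; returns a dict with "frame" (420x560x3 uint8, red, green, blue), "fx", "fy", "cx", "cy" (pixels), "k1" (the pictures are not rectified: a ray, as slopes to the right and down, at radius r is drawn at 1 + k1 r^2 times it, then the intrinsics apply), "world_to_cam" (4x4, takes a point from world to camera coordinates). Camera axes: x right, y down, z forward; pixel columns grow to the right and rows downward; lengths in mm; the calibration is good to about 2 mm. A picture is of the moment at which its call begins. There is no depth.
- bot.job_done(): hands the job in, once; it reports no verdict.
The state is a dict: "t": time; "q": joint angles; "qd": joint speeds; "joint_torque": joint torques, N m; "eef_pos": TCP position; "eef_rot": TCP orientation; "ft_force": force on the tool from outside, world axes, zero at the start; "wrist_torque": the same for the moment, N m; "finger_gap": finger opening in mm.
Only numpy, scipy, OpenCV 4.12 (cv2) and the standard library are available. Lean on these libraries where they do the work, as an engineer would, in place of code of your own. Each camera call takes 0.05 s, during which the arm holds its last target.

## Task

A new belt is to be slipped onto the small bench sander. First lift the dark wooden block off the sander's deck and set it down in the yellow tray without dropping it; then move the tension arm by its red post, against its spring, all the way to the yellow stop pin and finish while still holding it there with the fingers, because the arm springs back when let go. Leave the arm alone until the block is gone, and leave the other things where they are.

Things in the scene. Friction and masses are not known exactly. Their poses are not given: they have to be found in the camera images.
- sander: Bench belt sander on its side, fixed to the table: blue housing, aluminium deck 300 (x) x 260 (y) mm, 45 mm above the table. Origin at the centre of its underside, z up. In its frame: arm pivot at x 0, y 90 mm; around it a dark pivot body (44 mm diameter) and bracket (70 x 30 mm, out to y 127), up to 87 mm above the table; steel rest pin, 12 mm diameter, at x -60, y 35.
- stop_pin (a point): Top centre of the yellow stop pin on the deck, 12 mm diameter, 101 mm above the table. The arm's bar meets it at the end of its swing.
- drum (a point): Top centre of the black drive drum on the deck, 60 mm diameter, 90 mm above the table (its steel cap 94 mm). Near the arm's end when the arm is at the stop, but clear of it.
- pivot_axis (a point): Point on the vertical hinge axis of the tension arm, 93 mm above the table (mid-thickness of the arm's flat bar).
- tension_arm (a joint): Angle of the tension arm about its vertical pivot, rad: 0 at rest, 1.10 at the stop, growing anticlockwise seen from above. A spring pulls it back to 0: push on the post 2 N at rest, 6 N at the stop. Flat steel bar 20 mm wide, 87 to 99 mm above the table. Direction from pivot to post in the sander frame: -2.20 rad from the sander's x axis at rest, -1.10 rad at the stop.
- post (a point): Round red plastic post standing on the tension arm, 18 mm diameter, 45 mm tall, 150 mm from the pivot axis, moving with the arm. This point is the centre of its foot, 99 mm above the table; z up, x along the arm away from the pivot. Nothing taller stands near it. Under it, below the bar, is a black idler roller, 32 mm diameter, 52 to 86 mm above the table.
- block: Loose dark wooden block with a pale round inlay on top, 44 (x) x 56 (y) x 50 mm tall (z), about 100 g, standing on the sander's deck in the way of the arm. Origin at the centre of its underside.
- tray: Open yellow tray fixed to the table, 180 (x) x 140 (y) mm outside, walls 4 mm thick and 40 mm high, floor about 4 mm thick. Origin at the centre of its underside. It stands to the left or to the right of the sander.
- case: Bystander: closed blue accessory case, 170 x 130 x 42 mm, fixed to the table on the other side of the sander from the tray. Origin at the centre of its underside.
- bangle: Bystander: loose wooden ring lying flat, 80 mm outside, 58 mm inside diameter, 28 mm high. Origin at the centre of its underside.
- jar: Bystander: loose white jar with an orange cap, 52 mm diameter, 70 mm tall. Origin at the centre of its underside.
Mind the look-alikes: they are no part of the job. There is more than one size of the tray; the one meant has the size given above.

How it is judged:
By the outcome, as a careful person would: the job done as asked, in the order asked, and still so for the second after the job is handed in, while the arm keeps its last pose, push and grip.
It also fails if it takes over 59 s, if anything falls off the work surface, if the arm or the gripper's body presses on something with over 40 N, if the wrist force passes 120 N, or if a joint passes its speed limit or range.

## Working session

There is one attempt and no reset: what is moved stays moved. The work goes in short steps, Python scripts to look and compute and a tool call to move; the robot and the scene stay as the last step left them, time stands still between calls to the robot, and variables do not carry over. Pictures are saved under pics/ and viewed, and the job is handed in when it is done.

Besides the shell and the picture viewer there is one more tool, called after "Emit:" by a JSON object that holds its "api" and its "payload", one argument or row to a line. step_arm: Moves the arm, as the interface text tells. Its arguments: {"type":"object","properties":{"plan":{"type":"array"},"grip_force":{"type":"number"}},"required":["plan"]}

```bash
mkdir -p pics; ls
python3 - <<'E'
from bench import bot
import cv2,pickle
d={}
for n in("scene","top"):
    c=bot.camera(n);d[n]=c
    cv2.imwrite(f"pics/{n}0.png",c["frame"][:,:,::-1])
    print(n,c["fx"],c["fy"],c["cx"],c["cy"],c["k1"],c["world_to_cam"])
pickle.dump(d,open("c0.pkl","wb"))
print(bot.read_state())
E
```

```text
pics
scene 470.8161114935396 470.8161114935396 284.7218081253191 205.01420277170575 0.04280724509267719 [[-6.24032131e-01  7.81216104e-01  1.68907615e-02  3.25854025e+02]
 [ 6.23541774e-01  5.10877416e-01 -5.91776919e-01 -2.80068772e+02]
 [-4.70934768e-01 -3.58755717e-01 -8.05924798e-01  1.47884822e+03]
 [ 0.00000000e+00  0.00000000e+00  0.00000000e+00  1.00000000e+00]]
top 434.96163596462645 434.96163596462645 290.1108218897445 218.88259679157161 0.0342270858082552 [[-2.41786442e-03 -9.99984348e-01  5.04557487e-03  6.11143121e+00]
 [-9.80211323e-01  1.37127208e-03 -1.97949191e-01  5.29703936e+02]
 [ 1.97939174e-01 -5.42434392e-03 -9.80199296e-01  9.62702419e+02]
 [ 0.00000000e+00  0.00000000e+00  0.00000000e+00  1.00000000e+00]]
{'t': 0.1, 'q': array([ 9.83967347e-01,  2.87105246e-01,  1.57805233e+00, -9.39923237e-06,
        1.27861807e+00, -1.50017107e-01]), 'qd': array([-3.95780279e-04, -1.78073575e-03, -3.66006656e-03,  1.87791799e-03,
       -1.38382279e-03,  3.68738027e-06]), 'joint_torque': array([ 1.23206402e-03, -4.07301271e+01, -2.93699169e+01, -9.50407548e-05,
        3.41963445e-03, -9.19732429e-06]), 'eef_pos': array([285.20619296, 611.11598672, 230.05496308]), 'eef_rot': array([-1.54556008,  0.34328611, -0.34205601]), 'ft_force': array([-0.82558525,  0.02322921, -0.53836063]), 'wrist_torque': array([-0.0202773 ,  0.00149697, -0.00261877]), 'finger_gap': 85.49263276372781}
```

View pics/top0.png

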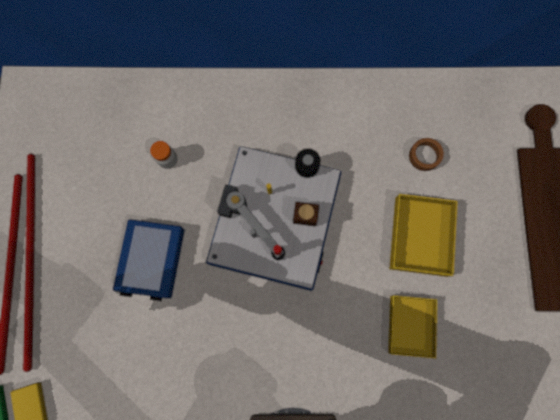

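View pics/scene0.png

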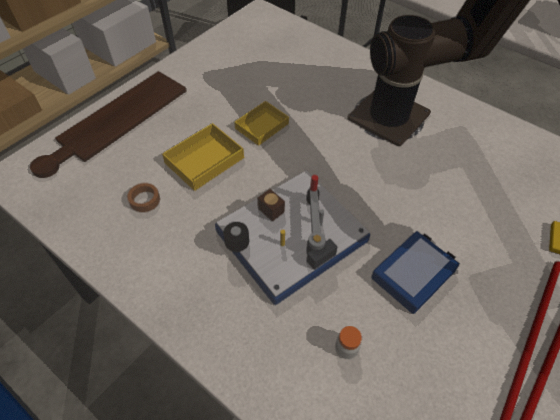

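Top view: the sander is in the centre, with pivot ≈(235,200), post ≈(278,251), block ≈(306,213), stop pin ≈(268,187) and drum ≈(307,160). The larger tray is at ≈(425,235) and the decoy tray at ≈(412,326). Next I'll zoom in for precise picks.

Run:
```python
import cv2,pickle
d=pickle.load(open("c0.pkl","rb"))
def crop(n,u0,v0,u1,v1,s,o):
    f=d[n]["frame"][v0:v1,u0:u1,::-1]
    f=cv2.resize(f,None,fx=s,fy=s,interpolation=cv2.INTER_CUBIC)
    for u in range((u0//20+1)*20,u1,20):
        cv2.putText(f,str(u),((u-u0)*s,10),0,.35,(0,255,0),1);f[::4,(u-u0)*s]=(0,255,0)
    for v in range((v0//20+1)*20,v1,20):
        cv2.putText(f,str(v),(0,(v-v0)*s),0,.35,(0,255,0),1);f[(v-v0)*s,::4]=(0,255,0)
    cv2.imwrite(o,f)
crop("top",200,140,350,295,5,"pics/t1.png") if 0 else crop("top",200,140,350,258,5,"pics/t1.png")
crop("top",200,230,350,295,5,"pics/t2.png")
crop("top",380,180,470,370,3,"pics/t3.png")
crop("scene",210,165,375,305,4,"pics/s1.png")
```

```text
(no output)
```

View pics/t1.png

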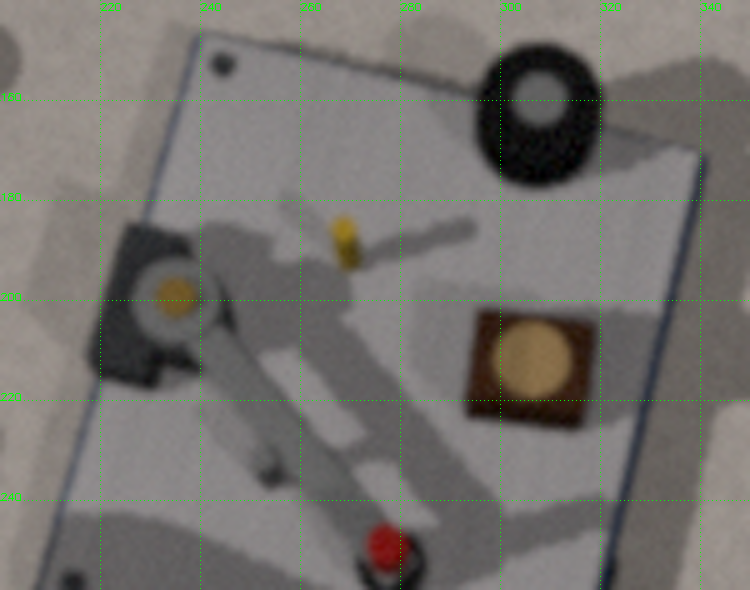

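View pics/t2.png

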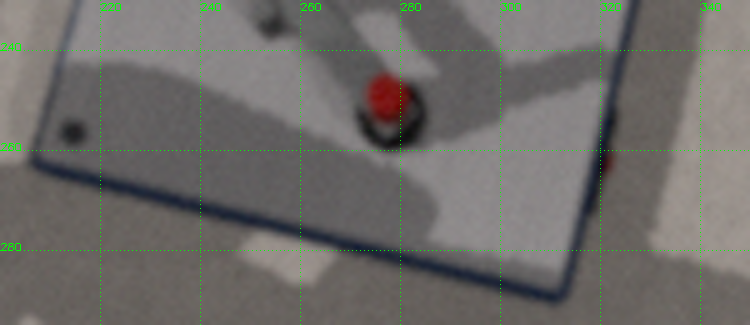

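View pics/t3.png

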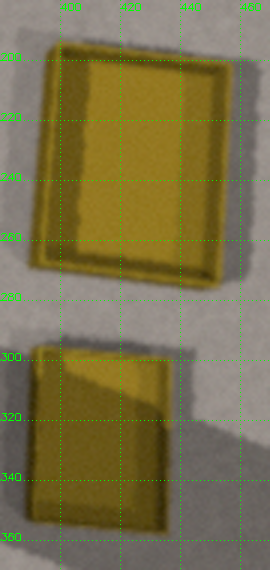

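View pics/s1.png

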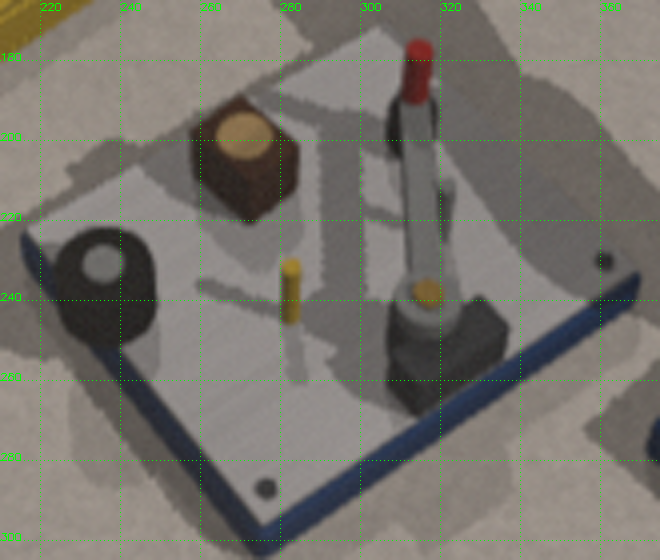

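```bash
cat > h.py <<'E'
import numpy as np,pickle,cv2
def back(c,u,v,z):
    xd=np.array([(u-c["cx"])/c["fx"],(v-c["cy"])/c["fy"]]);x=xd.copy()
    for _ in range(20): x=xd/(1+c["k1"]*(x@x))
    T=c["world_to_cam"];R=T[:3,:3];o=-R.T@T[:3,3];d=R.T@np.array([*x,1])
    return o+d*(z-o[2])/d[2]
def proj(c,p):
    T=c["world_to_cam"];q=T[:3,:3]@np.array(p)+T[:3,3];x=q[:2]/q[2];x=x*(1+c["k1"]*(x@x))
    return np.array([c["fx"]*x[0]+c["cx"],c["fy"]*x[1]+c["cy"]])
E
python3 - <<'E'
from h import *
np.set_printoptions(precision=1,suppress=True)
d=pickle.load(open("c0.pkl","rb"));t=d["top"];s=d["scene"]
def quad(c,pts,z,nm):
    P=np.array([back(c,u,v,z)[:2] for u,v in pts]);e=np.roll(P,-1,0)-P
    print(nm,"ctr",P.mean(0),"len",np.linalg.norm(e,axis=1),"dir deg",np.degrees(np.arctan2(e[:,1],e[:,0])))
quad(t,[(239,147.5),(341,171),(312.5,289),(207,262.5)],45,"deck top")
quad(s,[(218,224),(304,173),(370,234),(276,298.5)],45,"deck scene")
quad(t,[(296,202.5),(318.5,204),(316,225.5),(293.5,223)],95,"block top")
quad(s,[(257.5,199.5),(270,188.5),(284.5,200.5),(272,212)],95,"block scene")
quad(t,[(398,194),(457,202),(453,275.5),(390,269)],40,"tray top")
for nm,a,b,z in[("stop",(268.5,185.5),(282.5,231.5),101),("post",(278,249),(314.5,176.5),144),("drum",(308,159.5),(235.5,230.5),94),("inlay",(306.5,211.5),(270.5,199),95),("cap",(235,199.5),(316.5,238),105)]:
    print(nm,back(t,*a,z)[:2],back(s,*b,z)[:2])
E
```

```text
deck top ctr [538.6  40.5] len [253.6 289.5 249.6 287.3] dir deg [-103.6  165.6   75.9  -13.6]
deck scene ctr [550.6  46.4] len [275.9 250.4 288.2 247.4] dir deg [ 166.3   77.8  -14.3 -105.1]
block top ctr [533.  -30.3] len [50.8 49.6 50.5 47.4] dir deg [-94.  172.7  83.5  -7.1]
block scene ctr [543.  -28.6] len [46.  51.9 46.2 52. ] dir deg [177.8  83.   -2.1 -97.2]
tray top ctr [ 494.6 -309.7] len [140.1 175.1 144.3 180.9] dir deg [-98.2 172.5  84.1  -8.8]
stop [596.9  53.9] [600.1  53.4]
post [447.1  31.1] [449.6  31.2]
drum [660.8 -36.2] [663.9 -36.4]
inlay [538.1 -31.5] [541.4 -31.5]
cap [563.5 128.2] [566.6 126.6]
```

Run:
```python
from h import *
from bench import bot
from scipy.spatial.transform import Rotation as Ro
np.set_printoptions(precision=3,suppress=True)
st=bot.read_state();print(st["t"],st["eef_pos"]);R=Ro.from_rotvec(st["eef_rot"]).as_matrix();print(R, "jaw yaw deg",np.degrees(np.arctan2(R[1,2],R[0,2])))
d=pickle.load(open("c0.pkl","rb"))
def box(c,f,x,y,yaw,L,W,z0,z1,s,u0,v0,col):
    k,n=np.cos(yaw),np.sin(yaw)
    for z in(z0,z1):
        P=[proj(c,(x+k*a-n*b,y+n*a+k*b,z)) for a,b in[(L/2,W/2),(-L/2,W/2),(-L/2,-W/2),(L/2,-W/2)]]
        P=((np.array(P)-[u0,v0]+.5)*s).astype(int);cv2.polylines(f,[P],True,col,1)
out=[]
for n,dx,(u0,v0,u1,v1),s in[("top",-1.6,(280,190,330,235),8),("scene",1.6,(245,178,295,228),8)]:
    c=d[n];f=cv2.resize(c["frame"][v0:v1,u0:u1,::-1],None,fx=s,fy=s,interpolation=cv2.INTER_CUBIC)
    box(c,f,540+dx,-31,np.radians(-5),44,56,45,95,s,u0,v0,(0,255,0))
    f=cv2.copyMakeBorder(f,0,400-f.shape[0],0,0,0);out.append(f)
cv2.imwrite("pics/ov.png",np.hstack(out)) if len({o.shape for o in out})==1 else print([o.shape for o in out])
out=[]
for n,dx,(u0,v0,u1,v1),s in[("top",-1.6,(380,180,470,290),4),("scene",1.6,(155,115,255,195),4)]:
    c=d[n];f=cv2.resize(c["frame"][v0:v1,u0:u1,::-1],None,fx=s,fy=s,interpolation=cv2.INTER_CUBIC)
    box(c,f,496+dx,-309,np.radians(-7),180,140,0,40,s,u0,v0,(0,0,255))
    f=cv2.copyMakeBorder(f,0,440-f.shape[0],0,0,0);out.append(f)
cv2.imwrite("pics/ov2.png",np.hstack(out))
```

```text
0.1 [285.206 611.116 230.055]
[[ 0.906 -0.001  0.423]
 [-0.423 -0.002  0.906]
 [-0.    -1.    -0.002]] jaw yaw deg 64.97269856489271
```

View pics/ov.png

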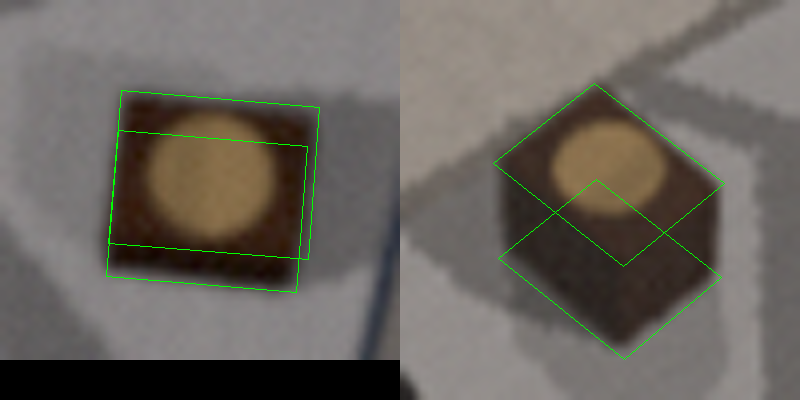

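View pics/ov2.png

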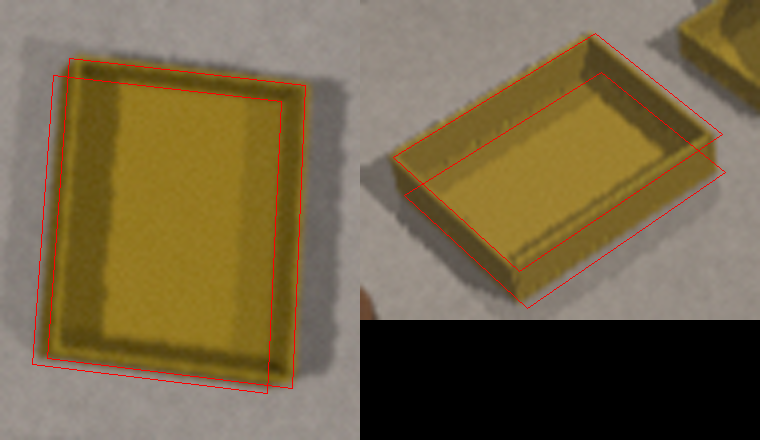

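The block overlay fits at (540,-31) with yaw −5°, and the tray overlay at (496,-308). Now I'll approach.

Emit:
{"api": "step_arm", "payload": {
  "plan": [
    [0.085, [0.022, -0.055, 0], -0.1],
    [0.085, [0.022, -0.055, 0], -0.1],
    [0.085, [0.022, -0.055, 0], -0.1],
    [0.085, [0.022, -0.055, 0], -0.1],
    [0.085, [0.022, -0.055, 0], -0.1],
    [0.085, [0.022, -0.055, 0], -0.1],
    [0.085, [0.022, -0.055, 0], -0.1],
    [0.085, [0.022, -0.055, 0], -0.1]
  ],
  "grip_force": 40
}}

```text
t: 1.1
eef_pos: [461.6, 169.8, 231.0]
eef_rot: [-1.348, 0.962, -0.962]
ft_force: [-0.0, -0.1, -0.2]
finger_gap: 85.1
```

Emit:
{"api": "step_arm", "payload": {
  "plan": [
    [0.085, [0.02, -0.05, 0], -0.1],
    [0.085, [0.02, -0.05, 0], -0.1],
    [0.085, [0.02, -0.05, 0], -0.1],
    [0.085, [0.018, -0.05, 0], -0.1],
    [0.085, [0, 0, -0.02], -0.02],
    [0.085, [0, 0, -0.03], 0],
    [0.085, [0, 0, -0.02], 0],
    [0.085, [0, 0, 0], 0]
  ]
}}

```text
t: 2.1
eef_pos: [537.8, -28.0, 158.8]
eef_rot: [-1.17, 1.277, -1.269]
ft_force: [-0.0, -0.9, -0.2]
finger_gap: 84.9
```

Run:
```python
from bench import bot
import cv2,numpy as np
a=[]
for n,(u0,v0,u1,v1) in (("top",(210,130,350,280)),("scene",(200,130,340,280))):
    f=bot.camera(n)["frame"][v0:v1,u0:u1,::-1];a.append(cv2.resize(f,(400,428),interpolation=cv2.INTER_CUBIC))
cv2.imwrite("pics/a1.png",np.hstack(a))
```

```text
(no output)
```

View pics/a1.png

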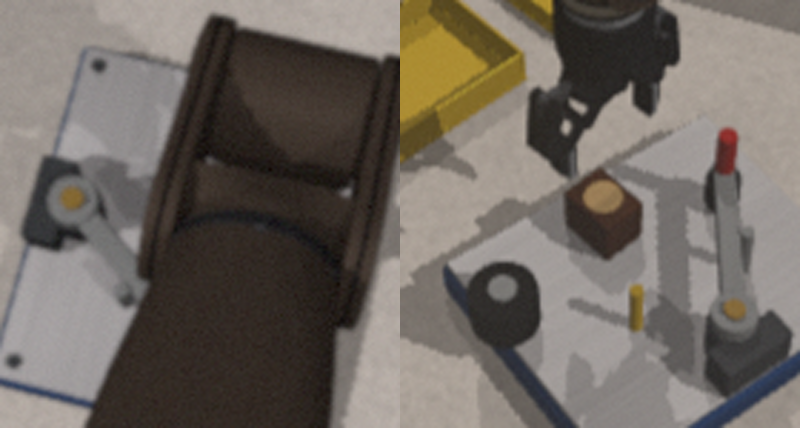

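Scene view: the open fingers straddle the block at about (603,200) in the right panel, with clear space on both sides. Now I'll descend and close.

Emit:
{"api": "step_arm", "payload": {
  "plan": [
    [0.085, [0.002, -0.003, -0.025], 0],
    [0.085, [0, 0, -0.025], 0],
    [0.085, [0, 0, -0.025], 0],
    [0.085, [0, 0, -0.02], 0],
    [0.085, [0, 0, -0.01], 0],
    [0.085, [0, 0, 0], 0],
    [0.04, [0, 0, 0], 0],
    [0.03, [0, 0, 0], 0]
  ]
}}

```text
t: 3.2
eef_pos: [542.3, -31.5, 57.4]
eef_rot: [-1.166, 1.271, -1.273]
ft_force: [-0.7, 0.4, -0.2]
finger_gap: 51.2
```

Emit:
{"api": "step_arm", "payload": {
  "plan": [
    [0.03, [0, 0, 0], 0],
    [0.03, [0, 0, 0], 0],
    [0.03, [0, 0, 0], 0],
    [0.03, [0, 0, 0], 0],
    [0.03, [0, 0, 0], 0],
    [0.03, [0, 0, 0.005], 0],
    [0.03, [0, 0, 0.01], 0],
    [0.03, [0, 0, 0], 0]
  ]
}}

```text
t: 4.2
eef_pos: [542.0, -31.5, 72.1]
eef_rot: [-1.166, 1.271, -1.273]
ft_force: [-0.2, -0.8, -0.7]
finger_gap: 43.8
```

Gripped: the gap is 43.8 mm, which matches the block. Next I'll lift and carry.

Emit:
{"api": "step_arm", "payload": {
  "plan": [
    [0.03, [0, 0, 0.02], 0],
    [0.03, [0, 0, 0.03], 0],
    [0.03, [-0.004, -0.027, 0.02], 0],
    [0.03, [-0.006, -0.04, 0], 0],
    [0.03, [-0.008, -0.05, 0], 0],
    [0.03, [-0.008, -0.05, 0], 0],
    [0.03, [-0.008, -0.05, 0], 0],
    [0.03, [-0.012, -0.06, 0], 0]
  ]
}}

```text
t: 5.2
eef_pos: [495.0, -309.4, 141.0]
eef_rot: [-1.167, 1.272, -1.271]
ft_force: [0.8, -0.9, -1.7]
finger_gap: 43.6
```

Run:
```python
from bench import bot
import cv2,numpy as np
a=[]
for n,(u0,v0,u1,v1) in (("top",(350,130,490,280)),("scene",(130,80,290,252))):
    f=bot.camera(n)["frame"][v0:v1,u0:u1,::-1];a.append(cv2.resize(f,(400,428),interpolation=cv2.INTER_CUBIC))
cv2.imwrite("pics/a2.png",np.hstack(a))
```

```text
(no output)
```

View pics/a2.png

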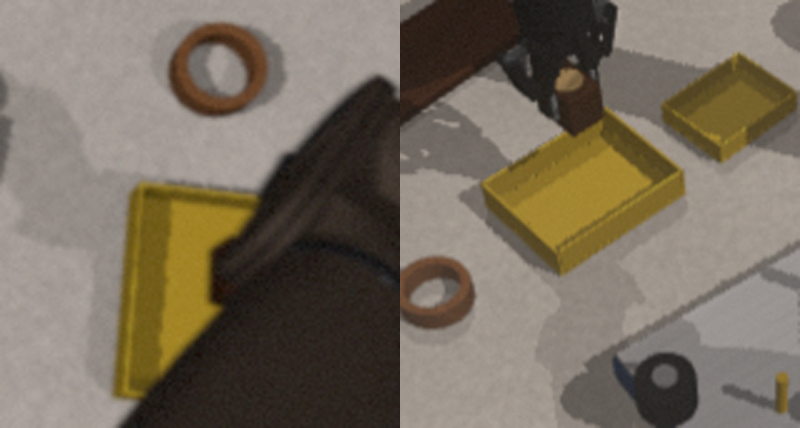

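The block is held over the tray, at about (580,100) in the right panel. Now I'll lower it.

Emit:
{"api": "step_arm", "payload": {
  "plan": [
    [0.03, [0, 0, -0.03], 0],
    [0.03, [0, 0, -0.03], 0],
    [0.03, [0, 0, -0.03], 0],
    [0.03, [0, 0, -0.018], 0],
    [0.03, [0, 0, -0.008], 0],
    [0.03, [0, 0, -0.004], 0],
    [0.03, [0, 0, -0.002], 0],
    [0.03, [0, 0, 0], 0]
  ]
}}

```text
t: 6.3
eef_pos: [496.0, -308.8, 20.1]
eef_rot: [-1.167, 1.271, -1.273]
ft_force: [-0.4, -0.1, -0.9]
finger_gap: 43.6
```

Emit:
{"api": "step_arm", "payload": {
  "plan": [
    [0.03, [0, 0, -0.002], 0],
    [0.03, [0, 0, -0.001], 0],
    [0.03, [0, 0, -0.001], 0],
    [0.03, [0, 0, 0], 0],
    [0.03, [0, 0, 0], 0],
    [0.03, [0, 0, 0], 0],
    [0.03, [0, 0, 0], 0],
    [0.03, [0, 0, 0], 0]
  ]
}}

```text
t: 7.3
eef_pos: [495.7, -308.5, 16.5]
eef_rot: [-1.167, 1.272, -1.272]
ft_force: [-2.7, 1.8, 5.4]
finger_gap: 43.6
```

Contact (Fz 5.4 N). Releasing slowly, then rising.

Emit:
{"api": "step_arm", "payload": {
  "plan": [
    [0.05, [0, 0, 0], 0],
    [0.06, [0, 0, 0], 0],
    [0.07, [0, 0, 0], 0],
    [0.07, [0, 0, 0], 0],
    [0.07, [0, 0, 0.02], 0],
    [0.07, [0, 0, 0.04], 0],
    [0.07, [0, 0, 0.05], 0],
    [0.07, [0, 0, 0.05], 0]
  ]
}}

```text
t: 8.3
eef_pos: [495.6, -308.4, 178.4]
eef_rot: [-1.167, 1.271, -1.274]
ft_force: [-0.6, 0.2, -0.2]
finger_gap: 70.0
```

Emit:
{"api": "step_arm", "payload": {
  "plan": [
    [0.07, [-0.007, 0.05, 0.03], 0],
    [0.07, [-0.007, 0.05, 0.02], 0],
    [0.07, [-0.007, 0.05, 0], 0],
    [0.07, [-0.007, 0.05, 0], 0],
    [0.07, [-0.007, 0.05, 0], 0],
    [0.07, [-0.007, 0.05, 0], 0],
    [0.07, [-0.004, 0.04, 0], 0],
    [0.07, [0, 0, 0], 0]
  ]
}}

```text
t: 9.3
eef_pos: [449.2, 33.7, 226.8]
eef_rot: [-1.168, 1.267, -1.27]
ft_force: [-0.8, -0.4, -0.5]
finger_gap: 70.0
```

Run:
```python
from bench import bot
import cv2,numpy as np
from scipy.spatial.transform import Rotation as Ro
st=bot.read_state();R=Ro.from_rotvec(st["eef_rot"]).as_matrix();print(st["eef_pos"],st["q"],np.degrees(np.arctan2(R[1,2],R[0,2])))
a=[]
for n,(u0,v0,u1,v1) in (("top",(350,130,490,280)),("scene",(150,80,330,272))):
    f=bot.camera(n)["frame"];a.append(cv2.resize(f[v0:v1,u0:u1,::-1],(400,428),interpolation=cv2.INTER_CUBIC))
cv2.imwrite("pics/a3.png",np.hstack(a))
```

```text
[449.16064981  33.67205722 226.78669739] [-1.51233253e-01 -2.27622722e-01  2.11124624e+00  2.40946254e-04
  1.25574705e+00 -6.96797104e-02] -4.676941645182396
```

View pics/a3.png

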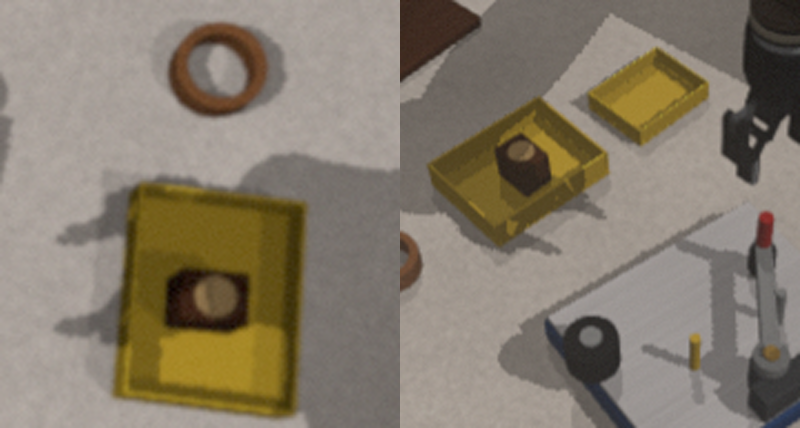

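The block stands upright in the large tray (left panel ≈(208,300)) and the arm is still at rest. Now I'll turn the jaws tangential to the swing, go over the post and descend.

Emit:
{"api": "step_arm", "payload": {
  "plan": [
    [0.07, [0, -0.001, 0], -0.16],
    [0.07, [0, -0.001, 0], -0.16],
    [0.07, [0, 0, -0.01], -0.16],
    [0.07, [0, 0, -0.01], -0.16],
    [0.07, [0, 0, -0.01], -0.15],
    [0.07, [0, 0, -0.02], 0],
    [0.07, [0, 0, -0.01], 0],
    [0.07, [0, 0, 0], 0]
  ]
}}

```text
t: 10.4
eef_pos: [449.2, 29.0, 164.8]
eef_rot: [-0.659, 1.821, -1.82]
ft_force: [0.7, -0.7, 0.2]
finger_gap: 70.2
```

Run:
```python
from bench import bot
import cv2,numpy as np
a=[]
for n,(u0,v0,u1,v1) in (("top",(210,130,350,280)),("scene",(220,110,380,281))):
    f=bot.camera(n)["frame"];a.append(cv2.resize(f[v0:v1,u0:u1,::-1],(400,428),interpolation=cv2.INTER_CUBIC))
cv2.imwrite("pics/a4.png",np.hstack(a))
```

```text
(no output)
```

View pics/a4.png

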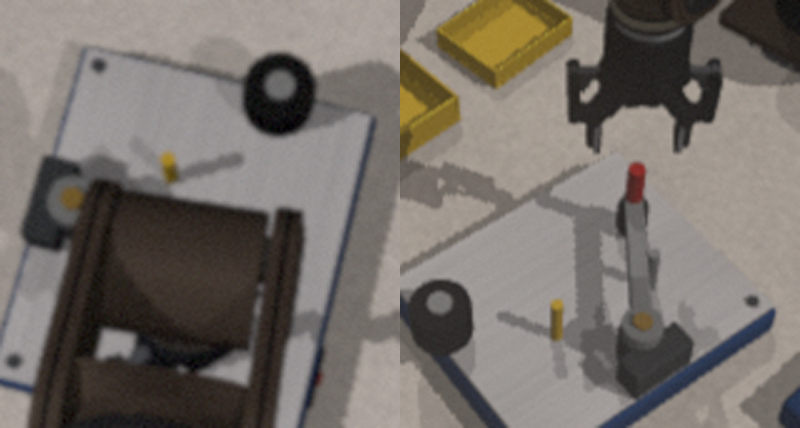

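The fingers straddle the post top (right panel ≈(636,170)). Now I'll descend and close.

Emit:
{"api": "step_arm", "payload": {
  "plan": [
    [0.07, [0, 0.002, -0.02], 0],
    [0.07, [0, 0, -0.02], 0],
    [0.07, [0, 0, -0.012], 0],
    [0.07, [0, 0, -0.005], 0],
    [0.05, [0, 0, 0], 0],
    [0.03, [0, 0, 0], 0],
    [0.01, [0, 0, 0], 0],
    [0.01, [0, 0, 0], 0]
  ]
}}

```text
t: 11.5
eef_pos: [449.8, 31.8, 109.1]
eef_rot: [-0.658, 1.819, -1.819]
ft_force: [-1.3, 0.4, 3.9]
finger_gap: 17.0
```

Emit:
{"api": "step_arm", "payload": {
  "plan": [
    [0.005, [0, 0, 0], 0],
    [0.005, [0, 0, 0], 0],
    [0.005, [0, 0, 0], 0],
    [0.005, [0, 0, 0], 0],
    [0.005, [0, 0, 0], 0],
    [0.005, [0, 0, 0], 0],
    [0.005, [0, 0, 0], 0],
    [0.005, [0, 0, 0], 0]
  ]
}}

```text
t: 12.5
eef_pos: [449.9, 31.7, 109.1]
eef_rot: [-0.658, 1.818, -1.819]
ft_force: [-2.2, 1.2, 5.5]
finger_gap: 17.1
```

Run:
```python
from bench import bot
import cv2,numpy as np
a=[]
for n,(u0,v0,u1,v1) in (("top",(210,130,350,280)),("scene",(220,110,380,281))):
    f=bot.camera(n)["frame"];a.append(cv2.resize(f[v0:v1,u0:u1,::-1],(400,428),interpolation=cv2.INTER_CUBIC))
cv2.imwrite("pics/a5.png",np.hstack(a))
st=bot.read_state();p=st["eef_pos"][:2]
print(st["ft_force"],st["wrist_torque"])
piv=np.array([565,127.4]);r=p-piv;print(np.linalg.norm(r),np.degrees(np.arctan2(r[1],r[0])))
th0=np.arctan2(r[1],r[0]);R=np.linalg.norm(r)
prev=p
for i in range(1,13):
    th=th0+1.1*i/11;q=piv+R*np.array([np.cos(th),np.sin(th)]);print(i,(q-prev).round(1),q.round(1));prev=q
```

```text
[-1.77525222  0.93191434  5.76590699] [0.24104811 0.30856762 0.02903452]
149.71723164219094 -140.25355109962618
1 [ 10.1 -11. ] [460.   20.7]
2 [11.2 -9.9] [471.2  10.7]
3 [12.1 -8.8] [483.3   1.9]
4 [12.9 -7.5] [496.3  -5.6]
5 [13.6 -6.2] [509.9 -11.8]
6 [14.2 -4.8] [524.  -16.6]
7 [14.6 -3.4] [538.6 -20. ]
8 [14.8 -1.9] [553.5 -21.9]
9 [15.  -0.4] [568.4 -22.3]
10 [14.9  1.1] [583.4 -21.2]
11 [14.7  2.6] [598.1 -18.6]
12 [14.4  4. ] [612.5 -14.6]
```

View pics/a5.png

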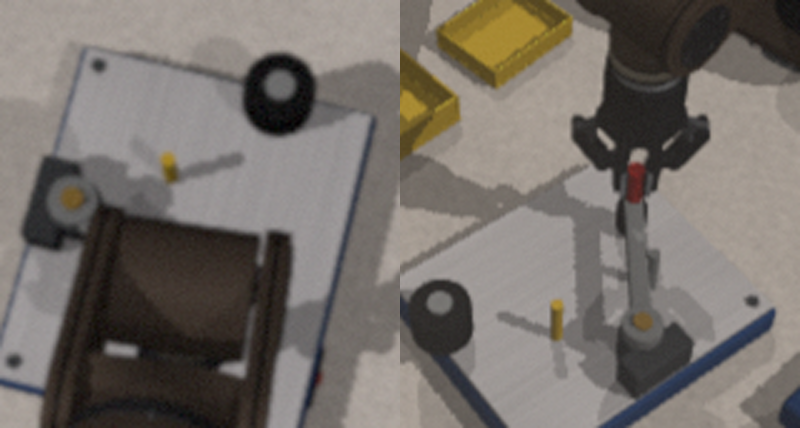

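Post gripped (17.1 mm gap on an 18 mm post). Next I'll swing it along the arc in stages, turning with it.

Emit:
{"api": "step_arm", "payload": {
  "plan": [
    [0.005, [0.005, -0.0055, 0.0005], 0.05],
    [0.005, [0.005, -0.0055, 0], 0.05],
    [0.005, [0.0056, -0.005, 0], 0.05],
    [0.005, [0.0056, -0.005, 0], 0.05],
    [0.005, [0.006, -0.0044, 0], 0.05],
    [0.005, [0.0061, -0.0044, 0], 0.05],
    [0.005, [0.0064, -0.0038, 0], 0.05],
    [0.005, [0.0065, -0.0037, 0], 0.05]
  ]
}}

```text
t: 13.6
eef_pos: [495.9, -5.5, 109.1]
eef_rot: [-0.945, 1.551, -1.549]
ft_force: [-1.6, 2.4, 4.7]
finger_gap: 16.9
```

Emit:
{"api": "step_arm", "payload": {
  "plan": [
    [0.005, [0.0068, -0.0031, 0], 0.05],
    [0.005, [0.0068, -0.0031, 0], 0.05],
    [0.005, [0.0071, -0.0024, 0], 0.05],
    [0.005, [0.0071, -0.0024, 0], 0.05],
    [0.005, [0.0073, -0.0017, 0], 0.05],
    [0.005, [0.0073, -0.0017, 0], 0.05],
    [0.005, [0.0074, -0.001, 0], 0.05],
    [0.005, [0.0074, -0.0009, 0], 0.05]
  ]
}}

```text
t: 14.6
eef_pos: [552.7, -22.1, 109.1]
eef_rot: [-1.174, 1.265, -1.264]
ft_force: [-2.9, -0.3, 4.7]
finger_gap: 17.1
```

Run:
```python
from bench import bot
import cv2,numpy as np
a=[]
for n,(u0,v0,u1,v1) in (("top",(210,130,350,280)),("scene",(220,110,380,281))):
    f=bot.camera(n)["frame"];a.append(cv2.resize(f[v0:v1,u0:u1,::-1],(400,428),interpolation=cv2.INTER_CUBIC))
cv2.imwrite("pics/a6.png",np.hstack(a))
st=bot.read_state();print(st["eef_pos"],st["ft_force"],st["finger_gap"])
```

```text
[552.95499829 -22.07840644 109.07041204] [-3.36569111  0.12188614  5.36928178] 17.23548331542811
```

View pics/a6.png

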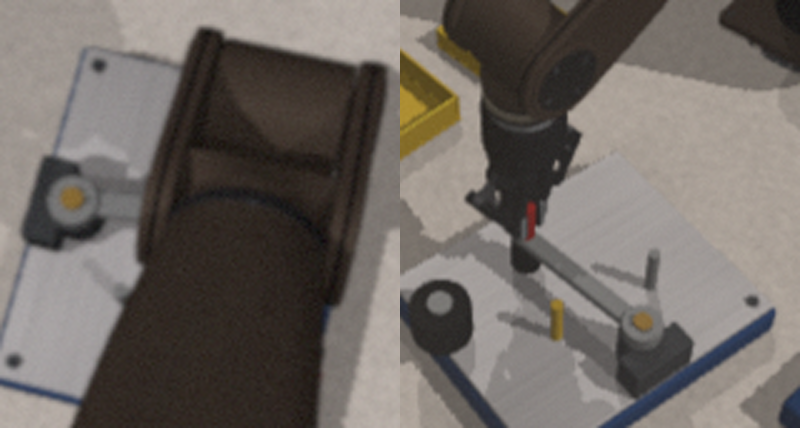

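The bar follows, with the post held in the fingers and the bar still short of the yellow pin (right panel ≈(557,320)). I'll continue gently to contact.

Emit:
{"api": "step_arm", "payload": {
  "plan": [
    [0.005, [0.0075, -0.0002, 0], 0.05],
    [0.005, [0.0075, -0.0002, 0], 0.05],
    [0.005, [0.0075, 0.0005, 0], 0.05],
    [0.005, [0.0075, 0.0006, 0], 0.05],
    [0.005, [0.005, 0.0008, 0], 0.03],
    [0.005, [0.003, 0.0006, 0], 0.02],
    [0.005, [0.003, 0.0006, 0], 0.02],
    [0.005, [0, 0, 0], 0]
  ]
}}

```text
t: 15.7
eef_pos: [593.5, -20.0, 109.1]
eef_rot: [-1.297, 1.066, -1.066]
ft_force: [-3.6, -2.2, 4.9]
finger_gap: 16.8
```

Emit:
{"api": "step_arm", "payload": {
  "plan": [
    [0.005, [0.002, 0.0004, 0], 0.01],
    [0.005, [0, 0, 0], 0],
    [0.005, [0.0015, 0.0003, 0], 0.01],
    [0.005, [0, 0, 0], 0],
    [0.005, [0.001, 0.0002, 0], 0.01],
    [0.005, [0, 0, 0], 0],
    [0.005, [0, 0, 0], 0],
    [0.005, [0, 0, 0], 0]
  ]
}}

```text
t: 16.7
eef_pos: [597.8, -19.1, 109.1]
eef_rot: [-1.309, 1.044, -1.043]
ft_force: [-5.0, -2.3, 5.9]
finger_gap: 16.7
```

Emit:
{"api": "step_arm", "payload": {
  "plan": [
    [0.005, [0.001, 0.0002, 0], 0],
    [0.005, [0, 0, 0], 0],
    [0.005, [0.001, 0.0002, 0], 0],
    [0.005, [0, 0, 0], 0],
    [0.005, [0, 0, 0], 0],
    [0.005, [0, 0, 0], 0],
    [0.005, [0, 0, 0], 0],
    [0.005, [0, 0, 0], 0]
  ]
}}

```text
t: 17.7
eef_pos: [598.8, -18.9, 109.1]
eef_rot: [-1.311, 1.045, -1.041]
ft_force: [-7.9, -3.1, 7.6]
finger_gap: 16.8
```

Run:
```python
from bench import bot
import cv2,numpy as np
a=[]
for n,(u0,v0,u1,v1) in (("top",(210,130,350,280)),("scene",(220,180,340,308))):
    f=bot.camera(n)["frame"];a.append(cv2.resize(f[v0:v1,u0:u1,::-1],(400,428),interpolation=cv2.INTER_CUBIC))
cv2.imwrite("pics/a7.png",np.hstack(a))
st=bot.read_state();print(st["eef_pos"],st["ft_force"],st["finger_gap"])
```

```text
[598.76096469 -18.91420848 109.04817383] [-7.77741924 -2.16135767  7.84676347] 16.9254756702909
```

View pics/a7.png

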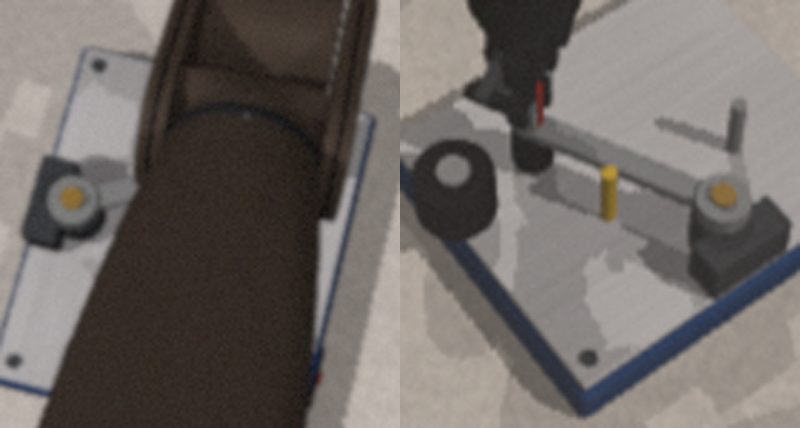

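The bar appears to touch the pin (right panel ≈(609,170)) and the force is rising faster than the spring alone would explain. I'll press slightly more to confirm it.

Emit:
{"api": "step_arm", "payload": {
  "plan": [
    [0.005, [0.001, 0.0002, 0], 0],
    [0.005, [0, 0, 0], 0],
    [0.005, [0.001, 0.0002, 0], 0],
    [0.005, [0, 0, 0], 0],
    [0.005, [0, 0, 0], 0],
    [0.005, [0, 0, 0], 0],
    [0.005, [0, 0, 0], 0],
    [0.005, [0, 0, 0], 0]
  ]
}}

```text
t: 18.8
eef_pos: [599.2, -18.8, 109.0]
eef_rot: [-1.315, 1.048, -1.039]
ft_force: [-14.1, -5.0, 10.6]
finger_gap: 16.8
```

The force rose from 5 N to 15 N with only 0.4 mm of motion, so the arm is on the stop. Final look, then hand in.

Run:
```python
from bench import bot
import cv2,numpy as np
f=bot.camera("scene")["frame"];cv2.imwrite("pics/a8.png",cv2.resize(f[:,:,::-1],(800,600),interpolation=cv2.INTER_CUBIC))
st=bot.read_state();print(st["t"],st["eef_pos"],st["ft_force"],st["finger_gap"])
```

```text
18.85 [599.19412756 -18.83228384 109.04304819] [-13.39865155  -4.48273234  10.58711561] 17.050911284604222
```

View pics/a8.png

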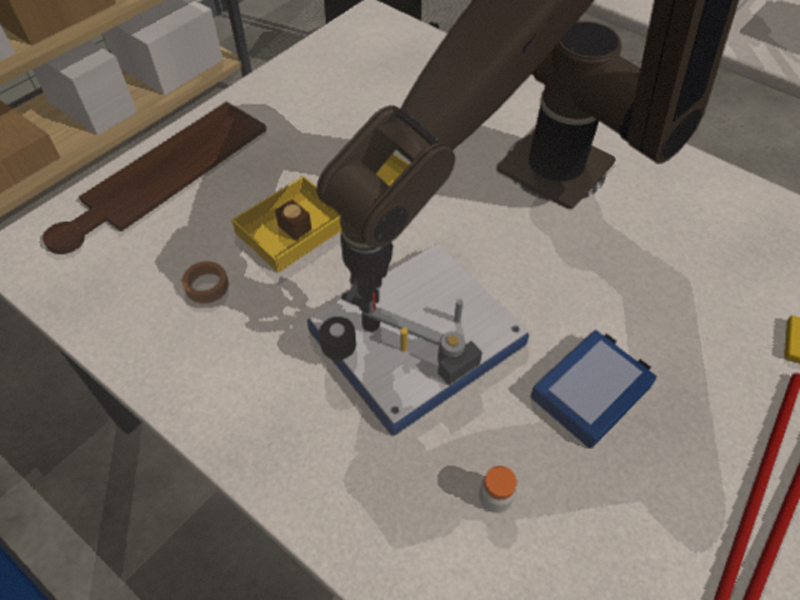

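The block is in the tray (293,215), the bar is at the yellow pin (404,335), and the ring and jar haven't moved.

```bash
python3 -c "
from bench import bot
print(bot.job_done())"
```

```text
the job is handed in; nothing more can be done
None
```

I lifted the block off the deck, lowered it into the larger yellow tray until it touched, and released it there. I then gripped the red post, swung the tension arm along its arc to the yellow stop pin, and handed in at about 19 s with the fingers still holding it there.

- **Block and other things:** the last picture shows the block upright in the tray. The ring and jar look unmoved.
- **Stop contact:** the last 2 mm of commanded push moved the tool only 0.4 mm. The horizontal force rose to about 15 N, against about 5.5 N from the spring alone. In a close-up taken just before that push, the bar appeared to touch the pin.
- **Grip:** the gap read 17 mm on the 18 mm post, so it is held. An upward force on the fingers, about 5 N after closing, grew to 10.6 N at the stop. I left it, as it is well below the limits.
- **Camera disagreement:** the two cameras differed by about 3 mm in x, so I used the average. No check failed.

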